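# Bring the pan onto the heating place and switch the hotplate on

### The arm

A 7-joint arm with a two-finger parallel gripper is mounted at the origin on the work surface. World frame = base frame: x ahead of the robot, y to its left, z up, the work surface at z = 0. Lengths are in m, angles in rad, forces in N, time in s.
With the tool pointing down it reaches from about 0.35 to 0.9 m from the base axis. Payload 8.1 kg.
Tool frame: the origin (TCP) lies on the centre line of the jaws, within the pads' length; the fingertips stand 19 mm ahead of it and the grasp point (between the pads) is the TCP (arm.tip_reach is the distance from the TCP to the fingertips, in m); z points along the fingers, y is the line along which they close (so a half turn about z gives the same grasp; the last joint's range is limited). The gripper opens to 92 mm and grips with 3 to 60 N. Pads are 19 mm wide; open, the fingers measure 130 mm over their backs; the gripper's body (75 mm by 190 mm) begins 47 mm behind the grasp point.
Start: joints at [1.232, 0.434, 0.025, 1.573, -0.012, 1.134, -0.075], TCP at [0.146, -0.608, 0.246] pointing down, gripper open.
Joint ranges: [-2.62, 2.62], [-0.44, 2.09], [-1.27, 1.32], [0.08, 2.57], [-1.32, 4.46], [0.12, 2], [-2.74, 2.74]. Speed limits (rad/s): [2.22, 2.22, 3.01, 3.01, 3.14, 3.14, 3.14].

### API

Orientations are given as a rotation vector (axis times angle).
In Python, from cell import arm gives the robot as it stands.
- The arm moves only by the tool arm_command, never from a script. Its argument "targets" is a list that holds one entry, the list of rows, each a list of 6 numbers: the shift along the tool's x, y, z in m, then the turn, a rotation vector about the tool's x, y, z in rad. A call has 1 to 10 rows; each row shifts and turns the commanded pose from where the row before left it, along the tool's axes as they then stand; what a row does not reach is not made up. A row lasts 1/8 s, in which the tool goes at most 62.5 mm and 10.7 degrees, less where a joint would pass 70% of its speed; a pose out of reach is approached as far as the arm can. A call with a gripper value outside its range is refused whole. "jaw" is the finger opening in m, from 0 to 0.0918, set as the call begins (left out, the last holds). The fingers move at their own pace and stop on an object; "newtons" is the grip in N (left out, the last holds). Time passes only in rows, so rows that do not move let the fingers close. It gives the time, the measured TCP pose, the force, the opening and the grip force at its end, in the units of the state.
- arm.observe(): the state, without advancing time (a new reading comes with each control period).
- arm.get_image(name): name is "side" or "top"; returns a dict with "pixels" (480x640x3 uint8, red, green, blue), "z_map" (480x640 float32, m along the optical axis (not along the pixel's ray), 0 where there is no reading), "fx", "fy", "cx", "cy" (pixels), "xyz" and "rotation" of the camera in the world. Camera axes: x right, y down, z forward; pixel columns grow to the right and rows downward; lengths in m; the calibration is good to about 2 mm. A picture is of the moment at which its call begins.
- arm.sign_off(): hands the job in; it is judged then, once.
The state is a dict: "clock": time; "joints": joint angles; "dq": joint speeds; "joint_efforts": joint torques, N m; "position": TCP position; "ee_rot": TCP orientation; "force": force on the tool from outside, world axes, zero at the start; "ft_torque": the same for the moment, N m; "width": opening from 0.0 (shut) to 1.0 (fully open); "gripper_force": force on a finger pad.
Only numpy, scipy, OpenCV 4.12 (cv2) and the standard library are available. Lean on these libraries where they do the work, as an engineer would, in place of code of your own. Each camera call takes 0.05 s, during which the arm holds its last target. There are 200 camera calls.

### The job

Slide the steel pan across the hotplate, without lifting or tipping it, from the plain single circle until it stands centred in the double circle. Then pull the locking toggle on the control unit straight out against its spring, flip it over to its other side and let it drop back into its lock. Let go of everything and leave the other things where they stand.

Things in the scene. Friction and masses are not known exactly. Their poses are not given: they have to be found in the camera images.
- pan: Open round steel pan, loose, 0.3 to 0.65 kg, 120 mm across the rim (114 mm at the base), 60 mm high, wall 4 mm. Origin: centre of its underside; z up. Its one handle points along its own -x. Starts on the plain circle, handle roughly toward the robot; where the handle points at the end does not matter.
- pan_grip (a point): Point in the pan's black handle, 95 mm from the pan's centre and 48 mm above its underside, good to pinch from above. The handle is a straight level bar along the pan's x, 16 mm wide (y), 12 mm thick (z), reaching from the wall to 166 mm from the pan's centre. Axes are the pan's.
- hotplate: Low hotplate with flat black top, 260 (x) x 360 (y) x 60 mm high. Origin: centre of its underside; its long side is its y; the top is at z = 60 mm. It may stand left or right of the control unit and be turned a little.
- heat_mark: The heating place printed on the hotplate's top: two concentric white circles (radii 66 and 75 mm) with a small cross in the middle. Origin: the centre, at the height of the hotplate's top. Flat, nothing to bump into.
- rest_mark: The resting place printed on the hotplate's top: one plain white circle of radius 66 mm, empty inside, 170 mm from the heating place along the hotplate's y. Origin: the centre, at the height of the hotplate's top.
- control: White control unit, fixed, 205 mm high, 160 mm wide (y), 200 mm deep (x). Origin: on its underside, midway across, 30 mm behind its front edge; its front is its -x and faces the robot. The lower front is a sloping panel with the toggle in its middle; a hood juts out over the upper half of the panel.
- panel (a point): Middle of the sloping panel's face, at the toggle's root. z is the panel's outward normal, tilted 34 degrees from vertical toward the unit's front; x runs up the slope, y to the unit's left. The flat face is 130 mm (x) by 160 mm (y). Two small ridges, 21 mm high, stand beside the toggle's root (within 13 mm up and down the slope) and stop its cross pin halfway.
- hood_edge (a point): Middle of the hood's front lower edge, 179 mm above the table; the hood runs the full width of the unit and up to 205 mm. It leaves no room for a vertical gripper at the toggle: come in along the panel's normal or the toggle's axis, tilted about 35 degrees. Axes are the control unit's.
- bat_head (a point): Middle of the steel toggle's head, a block 14 mm (x, up the slope) by 12 mm (y, sideways) by 24 mm (z); this point is 10 mm below its outer end. z is the toggle's own axis, pointing outward. The pivot is 52 mm behind this point along z while not pulled out. Pinched across x, the head can turn between the fingers as it swings. Opened wider than about 45 mm, a finger may touch the panel.
- toggle (a joint): Swing of the locking toggle about its pivot, rad: 0 leaning 0.35 rad to the unit's left (+y) of the panel's normal (off, start), 0.70 leaning as far to its right (on). The axis is the x of bat_head; it moves easily and stays where it is left, but the lock stops it halfway unless it is pulled out.
- bat (a joint): How far the toggle is pulled out along its own axis, m: 0 fully in, 0.012 fully out. A spring pulls it in with 3 N at 0 and 6.6 N at 0.012. It must be at least 7 mm out to pass the ridges in the middle of the swing.
- beaker_a: Glass beaker, 52 mm across, 75 mm high, standing on the far part of the hotplate. Origin: centre of its underside. Leave it alone.
- beaker_b: Small glass beaker, 44 mm across, 55 mm high, standing on the far part of the hotplate. Origin: centre of its underside. Leave it alone.
- dish: White ceramic dish, 64 mm across, 18 mm high, on the table in front. Origin: centre of its underside. Leave it alone.
- reagent: Amber bottle, 60 mm across, 130 mm high, on the table far to the left. Origin: centre of its underside. Leave it alone.
- jar: White jar, 64 mm across, 80 mm high, on the table far to the right. Origin: centre of its underside. Leave it alone.
There are look-alikes about, which are no part of the job. Leave any turquoise look-alike of the control alone.

How it is judged:
By the outcome, as a careful person would: the job done as asked, in the order asked, and still so for the second after the job is handed in, with the robot touching nothing.
It also fails if it takes over 53 s, if anything falls off the work surface, if the arm or the gripper's body presses on something with over 40 N, if the wrist force passes 120 N, or if a joint passes its speed limit or range.

## Working session

There is one attempt and no reset: what is moved stays moved. The work goes in short steps, Python scripts to look and compute and a tool call to move; the robot and the scene stay as the last step left them, time stands still between calls to the robot, and variables do not carry over. Pictures are saved under pics/ and viewed, at most 10 in all, crops included, and the job is handed in when it is done.

Besides the shell and the picture viewer there is one more tool, called after "Emit:" in YAML: its name, and indented under it one key for each argument. arm_command: Moves the arm, as the interface text tells. Its arguments: {"type":"object","properties":{"targets":{"type":"array","items":{"type":"array","items":{"type":"array","items":{"type":"number"}}}},"jaw":{"type":"number"},"newtons":{"type":"number"}},"required":["targets"]}

```bash
mkdir -p pics; ls
python3 - <<'E'
from cell import arm
import cv2,numpy as np
for n in("top","side"):
    d=arm.get_image(n); cv2.imwrite(f"pics/{n}0.png",d["pixels"][:,:,::-1]); np.savez(f"pics/{n}0.npz",**d)
    print(n,d["fx"],d["cx"],d["cy"],d["xyz"],np.round(d["rotation"],3).tolist())
print(arm.observe())
E
```

```text
pics
top 493.956840592898 319.0909381912616 241.34097016067787 [ 0.3077712  -0.00494582  1.40811092] [-2.178, 2.13, -0.125]
side 584.9256388885308 311.3897787306513 231.5545348955106 [0.30314601 1.11614617 0.95908161] [-0.209, 2.734, -1.412]
{'clock': 0.1, 'joints': array([ 1.23242189,  0.43515623,  0.02498145,  1.57397594, -0.0116355 ,
        1.13399851, -0.07507247]), 'dq': array([ 0.00046754, -0.00070085,  0.00054051, -0.00086502, -0.00074939,
       -0.00074275,  0.00090181]), 'joint_efforts': array([ 3.34514574e-03, -6.69116735e+01,  9.87960510e-01, -3.15142536e+01,
       -6.05047890e-02,  3.72662453e-02,  7.48748766e-05]), 'position': array([ 0.14585861, -0.6073125 ,  0.24503336]), 'ee_rot': array([-3.11844108e+00, -3.69236125e-01,  4.09940621e-04]), 'force': array([ 0.28342826, -0.60866356,  0.25936025]), 'ft_torque': array([ 0.01417087,  0.0132762 , -0.02289461]), 'gripper_force': 0.0, 'width': 1.0006105834562824}
```

View pics/top0.png

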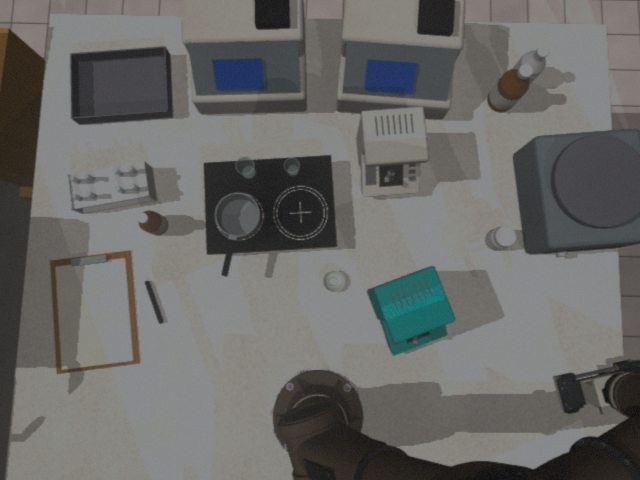

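View pics/side0.png

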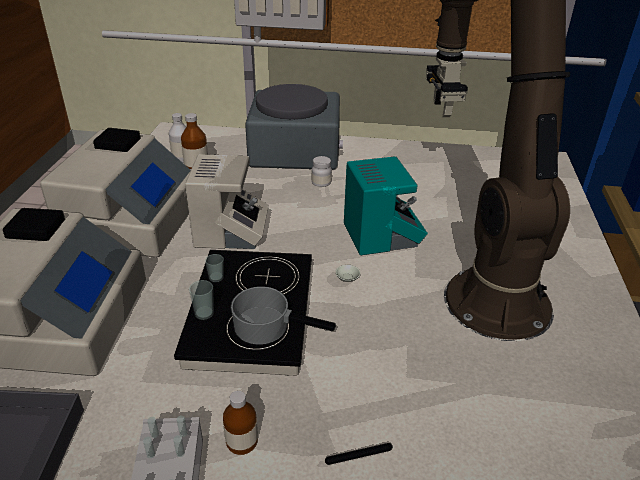

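The top view shows the pan at about (240,216) with its handle end at (226,275). The heat mark is at (301,212) and the white control at (393,150), with its toggle near (388,178). The turquoise look-alike at (410,310) stays untouched.

```bash
cat > h.py <<'E'
import numpy as np,cv2
from scipy.spatial.transform import Rotation as R
def load(n): return dict(np.load(f"pics/{n}.npz"))
def rays(d,uv):
    uv=np.atleast_2d(uv).astype(float)
    c=np.c_[(uv[:,0]-d["cx"])/d["fx"],(uv[:,1]-d["cy"])/d["fy"],np.ones(len(uv))]
    rot=d["rotation"]; rot=R.from_rotvec(rot) if rot.shape==(3,) else R.from_matrix(rot)
    return rot.apply(c)
def plane(d,uv,z):
    r=rays(d,uv); return d["xyz"]+r*((z-d["xyz"][2])/r[:,2])[:,None]
def cloud(d):
    v,u=np.mgrid[0:480,0:640]; r=rays(d,np.c_[u.ravel(),v.ravel()])
    return (d["xyz"]+r*d["z_map"].reshape(-1,1)).reshape(480,640,3)
def tri(d1,p1,d2,p2):
    a,b=rays(d1,p1)[0],rays(d2,p2)[0]
    s=np.linalg.lstsq(np.c_[a,-b],d2["xyz"]-d1["xyz"],rcond=None)[0]
    q1,q2=d1["xyz"]+a*s[0],d2["xyz"]+b*s[1]; return (q1+q2)/2,np.linalg.norm(q1-q2)
E
python3 - <<'E'
from h import *
t=load("top0");s=load("side0")
P=cloud(t);Q=cloud(s);g=cv2.cvtColor(t["pixels"],cv2.COLOR_RGB2GRAY);gs=cv2.cvtColor(s["pixels"],cv2.COLOR_RGB2GRAY)
# hotplate
m=((g<60)&(abs(P[...,2]-.06)<.012)).astype(np.uint8); m[:,:195]=0;m[:150]=0;m[260:]=0;m[:,345:]=0
pl=plane(t,np.argwhere(m)[:,::-1],.06)[:,:2]
r=cv2.minAreaRect((pl*1000).astype(np.float32)); print("hotplate",r)
# heat ring
w=(g>120); box=np.zeros_like(w); box[178:248,268:334]=1
uv=np.argwhere(w&box)[:,::-1]; x=plane(t,uv,.06)[:,:2]
c=x.mean(0)
for _ in range(10):
    rad=np.linalg.norm(x-c,axis=1); k=(rad>.060)&(rad<.081)
    y=x[k]; tgt=np.where(abs(rad[k]-.066)<abs(rad[k]-.075),.066,.075); c=c+((y-c)*(1-tgt/rad[k])[:,None]).mean(0)*2
print("heat",c,k.sum(),np.std(rad[k]-tgt))
# rim of pan from depth z 0.12 top
for n,C in(("top",P),("side",Q)):
    mm=(abs(C[...,2]-.12)<.006)&(np.linalg.norm(C[...,:2]-P[216,240,:2],axis=2)<.09)
    p=C[mm]; A=np.c_[2*p[:,:2],np.ones(len(p))]; b=(p[:,:2]**2).sum(1); q=np.linalg.lstsq(A,b,rcond=None)[0]
    print(n,"rim",q[:2],np.sqrt(q[2]+q[:2]@q[:2]),len(p))
hm=(g<60)&(abs(P[...,2]-.114)<.015); hm[:240]=0;hm[:,:200]=0;hm[290:]=0;hm[:,250:]=0
h=plane(t,np.argwhere(hm)[:,::-1],.114)[:,:2]; print("handle",len(h),P[hm][:,2].mean(),cv2.minAreaRect((h*1000).astype(np.float32)))
hs=(gs<60)&(abs(Q[...,2]-.112)<.02);hs[:300]=0;hs[340:]=0;hs[:,:288]=0;hs[:,345:]=0
h=Q[hs];print("handle side",len(h),h.min(0),h.max(0),h.mean(0))
for n,d,b,C in(("t",t,(350,100,440,205),P),("s",s,(180,145,275,255),Q)):
    x0,y0,x1,y1=b; cv2.imwrite(f"pics/c{n}.png",cv2.resize(d["pixels"][y0:y1,x0:x1,::-1],None,fx=6,fy=5.2 if n=="s" else 5.7,interpolation=cv2.INTER_CUBIC))
# control top
mm=(abs(P[...,2]-.205)<.006); mm[:, :350]=0;mm[:,440:]=0;mm[:95]=0;mm[205:]=0
p=plane(t,np.argwhere(mm)[:,::-1],.205)[:,:2]; print("ctrl top",cv2.minAreaRect((p*1000).astype(np.float32)))
E
```

```text
hotplate ((576.3738403320312, 147.9981689453125), (257.8999938964844, 356.2865905761719), 4.876247406005859)
heat [nan nan] 0 nan
top rim [0.53289418 0.22558598] 0.05839526269425626 244
side rim [0.53378982 0.22831735] 0.05858682318944018 445
handle 199 0.1117362735759287 ((422.0685119628906, 245.83108520507812), (17.97746467590332, 96.22479248046875), 77.25735473632812)
handle side 401 [0.37253812 0.22922318 0.10042261] [0.47186337 0.26567812 0.11945772] [0.42202181 0.25044731 0.11130666]
ctrl top ((729.6415405273438, -178.9761962890625), (143.67532348632812, 158.00823974609375), 5.539824962615967)<stdin>:11: RuntimeWarning: Mean of empty slice.
  ret = um.true_divide(
<stdin>:14: RuntimeWarning: Mean of empty slice.
  ret = _var(a, axis=axis, dtype=dtype, out=out, ddof=ddof,
  arrmean = um.true_divide(arrmean, div, out=arrmean,
  ret = ret.dtype.type(ret / rcount)
```

View pics/ct.png

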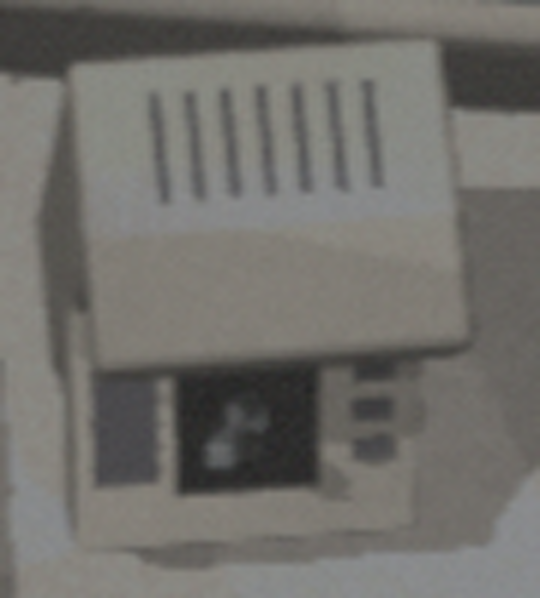

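View pics/cs.png

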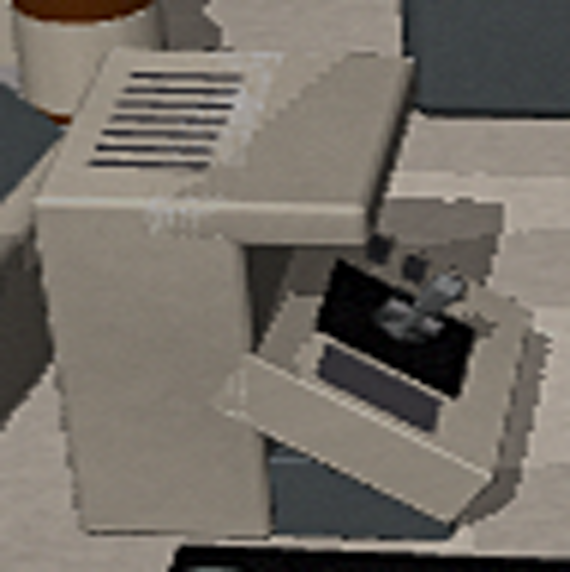

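The crops show the toggle head at top pixel (386,179.5) with its root at (392,172). In the side view the head tip is at (256,200) and the root at (247,207), leaning left (off).

Run:
```python
from h import *
t=load("top0");s=load("side0");P=cloud(t);Q=cloud(s)
def ring(d,C,c0):
    g=cv2.cvtColor(d["pixels"],cv2.COLOR_RGB2GRAY).astype(int)
    th=cv2.morphologyEx(g.astype(np.uint8),cv2.MORPH_TOPHAT,np.ones((9,9),np.uint8))
    v,u=np.mgrid[0:480,0:640]; X=plane(d,np.c_[u.ravel(),v.ravel()],.06)[:,:2].reshape(480,640,2)
    c=np.array(c0)
    for _ in range(15):
        rad=np.linalg.norm(X-c,axis=2); k=(rad>.060)&(rad<.081)&(th>20)&(abs(C[...,2]-.06)<.012)
        y=X[k];w=th[k].astype(float); rr=rad[k]; dr=rr-np.where(abs(rr-.066)<abs(rr-.075),.066,.075); n=(y-c)/rr[:,None]
        c=c+np.linalg.lstsq(n*w[:,None]**.5,dr*w**.5,rcond=None)[0]
    return c,k.sum(),dr.std()
print("heat",ring(t,P,[.545,.053]),ring(s,Q,[.545,.053]),plane(t,[301,212],.06),P[212,301])
print("head",tri(t,(386.2,179.5),s,(255.8,199.8)),"root",tri(t,(391.7,172.3),s,(246.7,206.9)))
print("cloud head",P[179,386],P[180,386],Q[200,255],Q[200,256],Q[201,254])
# panel plane
g=[];
for C in(P,Q):
    m=(C[...,2]>.05)&(C[...,2]<.15)&(C[...,0]>.56)&(C[...,0]<.68)&(C[...,1]>-.27)&(C[...,1]<-.08)
    p=C[m]; best=0
    rng=np.random.default_rng(0)
    for _ in range(2000):
        a=p[rng.choice(len(p),3,False)]; n=np.cross(a[1]-a[0],a[2]-a[0]); L=np.linalg.norm(n)
        if L<1e-5: continue
        n/=L; n*=np.sign(n[2]); 
        if abs(n[2]-np.cos(np.deg2rad(34)))>.06: continue
        k=abs((p-a[0])@n)<.004
        if k.sum()>best: best=k.sum();K=k
    q=p[K];c=q.mean(0);n=np.linalg.svd(q-c,full_matrices=False)[2][2];n*=np.sign(n[2])
    print("panel",c,n,"tilt",np.degrees(np.arccos(n[2])),"yaw",np.degrees(np.arctan2(-n[1],-n[0])),best,q.min(0),q.max(0))
m=(abs(P[...,2]-.205)<.006);m[:, :350]=0;m[:,440:]=0;m[:95]=0;m[205:]=0
p=plane(t,np.argwhere(m)[:,::-1],.205)[:,:2]; print(cv2.boxPoints(cv2.minAreaRect((p*1000).astype(np.float32))))
m=(abs(Q[...,2]-.205)<.005)&(Q[...,0]>.58)&(Q[...,0]<.9)&(Q[...,1]<-.05)&(Q[...,1]>-.3);r=cv2.minAreaRect((Q[m][:,:2]*1000).astype(np.float32));print(r,cv2.boxPoints(r))
```

```text
heat (array([0.55525412, 0.06181647]), np.int64(594), np.float64(0.0016700199297577404)) (array([0.55634213, 0.0617197 ]), np.int64(358), np.float64(0.0014289384967251066)) [[0.55577433 0.05922129 0.06      ]] [0.55555763 0.05916522 0.06117795]
head (array([ 0.63513621, -0.16811896,  0.12357033]), np.float64(0.0030141652393902846)) root (array([ 0.66622981, -0.1879519 ,  0.08486232]), np.float64(0.0017744438817134162))
cloud head [ 0.63749367 -0.16721394  0.12567557] [ 0.63519759 -0.16743983  0.12402017] [ 0.63568724 -0.16745398  0.12288339] [ 0.63291023 -0.16729109  0.12327225] [ 0.63786838 -0.1647574   0.12119594]
panel [ 0.65021236 -0.18403887  0.07093823] [-0.56921903 -0.06259189  0.81979995] tilt 34.93522741977632 yaw 6.275089990212318 1106 [ 0.60972712 -0.2690246   0.05002285] [ 0.6799882  -0.10532952  0.09975127]
panel [ 0.64801747 -0.1708964   0.07076614] [-0.58077463 -0.05670609  0.81208697] tilt 35.69966179609033 yaw 5.576610471029791 712 [ 0.6096498  -0.26871428  0.05000735] [ 0.67996761 -0.09875723  0.09832886]
[[ 650.5125   -107.276115]
 [ 665.7663   -264.54636 ]
 [ 808.77057  -250.67627 ]
 [ 793.5168    -93.40604 ]]
((733.7355346679688, -177.262451171875), (142.88052368164062, 167.0579833984375), 5.840093612670898) [[ 654.1668   -101.43622 ]
 [ 671.16534  -267.62714 ]
 [ 813.30426  -253.08868 ]
 [ 796.3057    -86.897766]]
```

```bash
cat >> h.py <<'E'
def mat(p,r): T=np.eye(4);T[:3,:3]=r.as_matrix();T[:3,3]=p;return T
def row(T0,T1,n):
    """screw row, repeated n times takes T0 to T1"""
    from scipy.linalg import logm
    L=np.real(logm(np.linalg.inv(T0)@T1))/n
    w=np.array([L[2,1],L[0,2],L[1,0]]); 
    from scipy.linalg import expm
    t=expm(L)[:3,3]; return np.round(np.r_[t,w],4).tolist()
def down(yaw): # tool z down, tool y at angle yaw (rad) in the world
    y=np.array([np.cos(yaw),np.sin(yaw),0]);z=np.array([0,0,-1.]);return R.from_matrix(np.c_[np.cross(y,z),y,z])
E
python3 - <<'E'
from h import *
from cell import arm
o=arm.observe();r=R.from_rotvec(o["ee_rot"]);p=o["position"]
T0=mat(p,r);y=r.as_matrix()[:,1];a=np.arctan2(y[1],y[0]);print(np.degrees(a),p)
T1=mat([p[0],p[1],.36],down(a));print("up x2",row(T0,T1,2))
T2=mat([.440,.245,.36],down(a+np.radians(105)));print("arc x22",row(T1,T2,22))
T3=mat([.440,.245,.22],down(np.radians(79)));print("down x6",row(T2,T3,6))
E
```

```text
-76.49477468682204 [ 0.14585861 -0.6073125   0.24503336]
up x2 [-0.0, -0.0001, -0.0575, -0.0007, 0.0, 0.0]
arc x22 [0.0469, -0.006, 0.0, 0.0, 0.0, -0.0833]
down x6 [0.0, 0.0, 0.0233, 0.0, 0.0, -0.1469]
```

Emit:
arm_command:
  targets:
    - [[0,0,-0.0575,0,0,0],[0,0,-0.0575,0,0,0],[0.047,-0.006,0,0,0,-0.0833],[0.047,-0.006,0,0,0,-0.0833],[0.047,-0.006,0,0,0,-0.0833],[0.047,-0.006,0,0,0,-0.0833],[0.047,-0.006,0,0,0,-0.0833],[0.047,-0.006,0,0,0,-0.0833],[0.047,-0.006,0,0,0,-0.0833],[0.047,-0.006,0,0,0,-0.0833]]
  jaw: 0.05
  newtons: 40

```text
clock: 1.35
position: [0.4421, -0.3799, 0.3602]
ee_rot: [-2.825, -1.373, 0.001]
force: [0.3, -0.7, -0.1]
width: 0.544
gripper_force: 0.0
```

Emit:
arm_command:
  targets:
    - [[0.047,-0.006,0,0,0,-0.0833],[0.047,-0.006,0,0,0,-0.0833],[0.047,-0.006,0,0,0,-0.0833],[0.047,-0.006,0,0,0,-0.0833],[0.047,-0.006,0,0,0,-0.0833],[0.047,-0.006,0,0,0,-0.0833],[0.047,-0.006,0,0,0,-0.0833],[0.047,-0.006,0,0,0,-0.0833],[0.047,-0.006,0,0,0,-0.0833],[0.047,-0.006,0,0,0,-0.0833]]

```text
clock: 2.6
position: [0.5173, 0.0741, 0.3603]
ee_rot: [-2.028, -2.399, 0.001]
force: [-0.2, -0.4, 0.4]
width: 0.542
gripper_force: 0.0
```

```bash
cat > st.py <<'E'
from h import *
from cell import arm
o=arm.observe();T=mat(o["position"],R.from_rotvec(o["ee_rot"]));y=T[:3,1]
E
python3 - <<'E'
from st import *
print(o["clock"],o["position"],np.degrees(np.arctan2(y[1],y[0])),o["joints"])
T3=mat([.440,.245,.22],down(np.radians(79)));print("x10",row(T,T3,10))
E
```

```text
2.6 [0.51733505 0.07412978 0.36034595] 9.56448273615645 [ 0.23415916  0.2512013  -0.60330917  1.59635901  0.14525462  1.3399532
 -0.2209487 ]
x10 [0.0191, 0.0057, 0.014, -0.0001, -0.0, -0.1212]
```

Emit:
arm_command:
  targets:
    - [[0.019,0.0057,0.014,0,0,-0.1212],[0.019,0.0057,0.014,0,0,-0.1212],[0.019,0.0057,0.014,0,0,-0.1212],[0.019,0.0057,0.014,0,0,-0.1212],[0.019,0.0057,0.014,0,0,-0.1212],[0.019,0.0057,0.014,0,0,-0.1212],[0.019,0.0057,0.014,0,0,-0.1212],[0.019,0.0057,0.014,0,0,-0.1212],[0.019,0.0057,0.014,0,0,-0.1212],[0.019,0.0057,0.014,0,0,-0.1212]]

```text
clock: 3.85
position: [0.4414, 0.2435, 0.22]
ee_rot: [-0.299, -3.127, 0.0]
force: [0.4, -1.2, -1.3]
width: 0.546
gripper_force: 0.0
```

Emit:
arm_command:
  targets:
    - [[0,0,0,0,0,0],[0,0,0,0,0,0]]

```text
clock: 4.1
position: [0.4428, 0.2428, 0.221]
ee_rot: [0.31, 3.126, -0.0]
force: [-0.1, 0.7, 0.4]
width: 0.541
gripper_force: 0.0
```

Run:
```python
from st import *
print(o["clock"],o["position"],np.degrees(np.arctan2(y[1],y[0])))
T3=mat([.440,.2455,.108],down(np.radians(79)));print("x4",row(T,T3,4))
d=arm.get_image("top");cv2.imwrite("pics/top1.png",cv2.resize(d["pixels"][150:310,180:360,::-1],None,fx=4,fy=3.7))
```

```text
4.1 [0.4427871  0.24276128 0.22098356] 78.67997064767312
x4 [0.0008, 0.0005, 0.0282, -0.0, 0.0001, -0.0014]
```

View pics/top1.png

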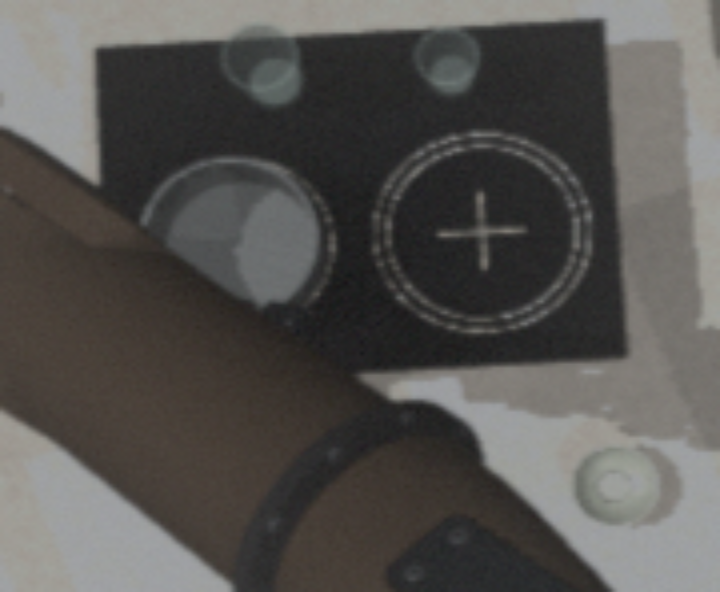

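The cross is at top pixel (300.5,212.4), which agrees with the ring fit. The arm covers the handle, and nothing has been touched. I'm going down onto the handle.

Emit:
arm_command:
  targets:
    - [[0.0008,0.0005,0.028,0,0,0],[0.0008,0.0005,0.028,0,0,0],[0.0008,0.0005,0.028,0,0,0],[0.0008,0.0005,0.028,0,0,0],[0,0,0,0,0,0]]

```text
clock: 4.78
position: [0.4391, 0.2447, 0.1076]
ee_rot: [-0.308, -3.124, 0.003]
force: [0.1, 0.2, 0.4]
width: 0.544
gripper_force: 0.0
```

Run:
```python
from st import *
print(o["clock"],o["position"],o["force"],np.degrees(np.arctan2(y[1],y[0])))
d=arm.get_image("side");cv2.imwrite("pics/side1.png",cv2.resize(d["pixels"][230:370,220:380,::-1],None,fx=4.5,fy=4.2))
```

```text
4.775 [0.43912321 0.24469142 0.1076229 ] [0.07257864 0.17038214 0.44684755] 78.7472846641046
```

View pics/side1.png

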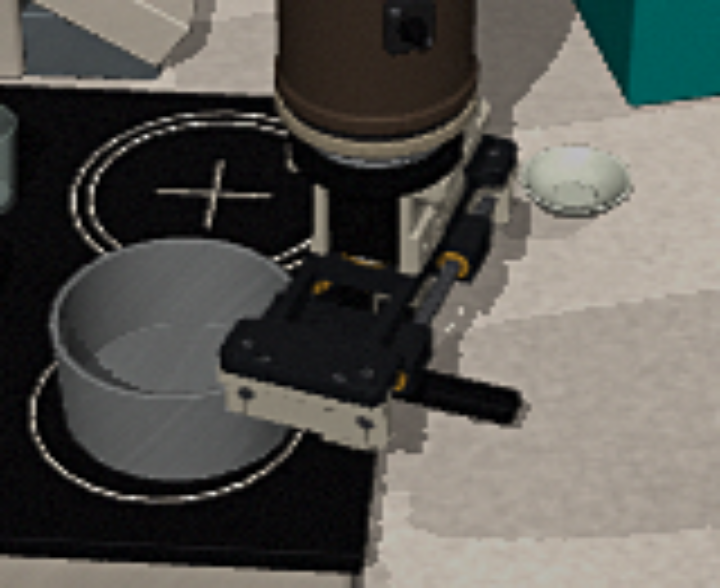

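The fingers stand on either side of the handle, with the near one at about (300,400) in the crop. I'm closing them.

Emit:
arm_command:
  targets:
    - [[0,0,0,0,0,0],[0,0,0,0,0,0],[0,0,0,0,0,0],[0,0,0,0,0,0]]
  jaw: 0.0
  newtons: 40

```text
clock: 5.32
position: [0.4393, 0.2456, 0.109]
ee_rot: [0.305, 3.126, -0.0]
force: [-0.0, -0.8, 3.3]
width: 0.171
gripper_force: 40.0
```

Run:
```python
from st import *
print(o["clock"],o["position"],o["force"],o["ft_torque"],o["width"]*.0918,o["gripper_force"],np.degrees(np.arctan2(y[1],y[0])))
d=arm.get_image("side");np.savez("pics/s2.npz",**d)
Q=cloud(d);m=(abs(Q[...,2]-.12)<.005)&(np.linalg.norm(Q[...,:2]-[.533,.228],axis=2)<.075)
p=Q[m]
for _ in range(4):
    A=np.c_[2*p[:,:2],np.ones(len(p))];q=np.linalg.lstsq(A,(p[:,:2]**2).sum(1),rcond=None)[0];rr=np.sqrt(q[2]+q[:2]@q[:2]);p=p[abs(np.linalg.norm(p[:,:2]-q[:2],axis=1)-rr)<.006]
print("rim",q[:2],rr,len(p))
T1=T.copy();T1[:3,3]+=[.5558-q[0],.0615-q[1],0];print("to heat total",np.linalg.norm(T1[:3,3]-T[:3,3]),row(T,T1,1))
```

```text
5.325 [0.43934117 0.24564165 0.1089854 ] [-0.01310613 -0.78857438  3.32308869] [-0.18319016 -0.03151433  0.08722394] 0.015657822586906525 40.01471221446991 78.84540747718809
rim [0.5364704  0.22835098] 0.05760060222750669 279
to heat total 0.1679669131331905 [-0.0512, -0.16, 0.0001, -0.0, -0.0, 0.0]
```

Emit:
arm_command:
  targets:
    - [[-0.0025,-0.0075,0,0,0,0],[-0.005,-0.015,0,0,0,0],[-0.005,-0.0155,0,0,0,0],[-0.005,-0.0155,0,0,0,0],[-0.005,-0.0155,0,0,0,0],[-0.005,-0.0155,0,0,0,0],[-0.005,-0.0155,0,0,0,0],[-0.005,-0.0155,0,0,0,0],[-0.005,-0.0155,0,0,0,0],[-0.005,-0.0155,0,0,0,0]]

```text
clock: 6.62
position: [0.4576, 0.0921, 0.1089]
ee_rot: [0.305, 3.126, 0.001]
force: [-0.8, 6.5, 3.7]
width: 0.166
gripper_force: 40.1
```

Emit:
arm_command:
  targets:
    - [[-0.002,-0.007,0,0,0,0],[0,0,0,0,0,0],[0,0,0,0,0,0]]

```text
clock: 7.0
position: [0.4583, 0.0843, 0.1087]
ee_rot: [0.307, 3.126, -0.002]
force: [2.0, -2.0, 3.9]
width: 0.166
gripper_force: 40.0
```

```bash
cat > pan.py <<'E'
from st import *
print(o["clock"],o["position"],o["force"],np.degrees(np.arctan2(y[1],y[0])),np.degrees(np.arccos(-T[2,2])))
for n in("top","side"):
    d=arm.get_image(n);np.savez(f"pics/{n}3.npz",**d);Q=cloud(d)
    m=(abs(Q[...,2]-.12)<.005)&(np.linalg.norm(Q[...,:2]-[.555,.0615],axis=2)<.075);p=Q[m]
    for _ in range(4):
        A=np.c_[2*p[:,:2],np.ones(len(p))];q=np.linalg.lstsq(A,(p[:,:2]**2).sum(1),rcond=None)[0];rr=np.sqrt(q[2]+q[:2]@q[:2]);p=p[abs(np.linalg.norm(p[:,:2]-q[:2],axis=1)-rr)<.006]
    print(n,"rim",q[:2],rr,len(p))
    if n=="top":cv2.imwrite("pics/topP.png",cv2.resize(d["pixels"][160:260,240:350,::-1],None,fx=6,fy=6,interpolation=cv2.INTER_CUBIC))
    else:cv2.imwrite("pics/sideP.png",cv2.resize(d["pixels"][240:330,200:330,::-1],None,fx=6,fy=6,interpolation=cv2.INTER_CUBIC))
a=cv2.imread("pics/topP.png");b=cv2.imread("pics/sideP.png")
k=400;b=cv2.resize(b,(400,277));a=cv2.resize(a,(400,364))
b=cv2.copyMakeBorder(b,0,364-277,0,0,cv2.BORDER_CONSTANT);cv2.imwrite("pics/P.png",np.hstack([a,b]))
E
python3 pan.py
```

```text
7.0 [0.45833741 0.08430428 0.10870676] [ 2.03425829 -2.04477949  3.88870147] 78.76809558517337 0.09084124186444653
top rim [0.55402906 0.06409069] 0.05728825099126765 99
side rim [0.55507387 0.06686445] 0.05774945984864288 236
```

View pics/P.png

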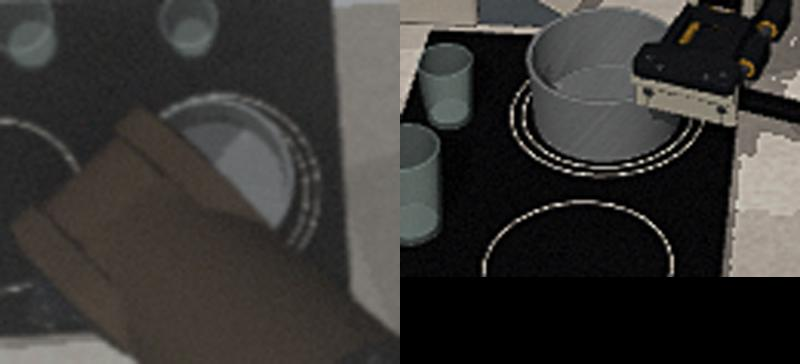

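The pan sits inside the double circle, about 4 mm short in y. I'm nudging it (+1.3, −3.8 mm), and I'll re-check after letting go.

Emit:
arm_command:
  targets:
    - [[-0.002,-0.0035,0,0,0,0],[0,0,0,0,0,0],[0,0,0,0,0,0]]

```text
clock: 7.48
position: [0.4586, 0.083, 0.1088]
ee_rot: [-0.302, -3.126, -0.001]
force: [-2.6, 3.2, 8.1]
width: 0.168
gripper_force: 40.0
```

```bash
python3 pan.py
```

```text
7.475 [0.45859543 0.08303814 0.1088328 ] [-2.64863958  3.2215151   8.05684617] 78.96058577822595 0.07483266759352199
top rim [0.55472249 0.0640331 ] 0.05733180488714639 93
side rim [0.55580176 0.06684339] 0.05747627784535376 221
```

Emit:
arm_command:
  targets:
    - [[-0.0005,-0.004,0,0,0,0],[0,0,0,0,0,0],[0,0,0,0,0,0]]

```text
clock: 7.95
position: [0.4589, 0.0792, 0.1089]
ee_rot: [-0.302, -3.127, -0.002]
force: [-1.4, 4.3, 5.0]
width: 0.175
gripper_force: 40.1
```

```bash
python3 pan.py
```

```text
7.95 [0.45888492 0.07922839 0.10886203] [-1.43606752  4.28976305  4.96231803] 78.96065881800448 0.0830947578067293
top rim [0.55506632 0.06021929] 0.0570828227272779 84
side rim [0.55644701 0.06308281] 0.0573831873821632 219
```

Emit:
arm_command:
  targets:
    - [[0,0,0,0,0,0],[0,0,0,0,0,0],[0,0,0,0,0,0],[0,0,-0.03,0,0,0],[0,0,-0.05,0,0,0],[0,0,-0.05,0,0,0],[0,0,-0.05,0,0,0],[0,0,0,0,0,0]]
  jaw: 0.045

```text
clock: 9.05
position: [0.4608, 0.0785, 0.292]
ee_rot: [0.305, 3.121, 0.001]
force: [0.2, -0.2, -1.2]
width: 0.488
gripper_force: 0.0
```

```bash
python3 pan.py
python3 - <<'E'
from st import *
print(o["joints"])
psi=np.radians(5.7);e1=np.array([np.cos(psi),np.sin(psi),0]);e2=np.array([-np.sin(psi),np.cos(psi),0]);th=np.radians(34)
n=-np.sin(th)*e1+np.array([0,0,np.cos(th)]);ux=np.cos(th)*e1+np.array([0,0,np.sin(th)])
head=np.array([.636,-.169,.1235])
for lean in(.35,0):
  ax=np.cos(lean)*n+np.sin(lean)*e2
  for s in(1,-1):
    z=-ax;yy=s*ux;RR=R.from_matrix(np.c_[np.cross(yy,z),yy,z])
    print(lean,s,ax,"rel turn",(R.from_matrix(T[:3,:3]).inv()*RR).as_rotvec())
E
```

```text
9.05 [0.46075846 0.0784701  0.29204914] [ 0.16833593 -0.17011533 -1.22712456] 78.8202007669484 0.3419710827636851
top rim [0.5553099  0.05996987] 0.05698182645546405 61
side rim [0.55584846 0.06331211] 0.057859564516498686 289
[ 0.51472819  0.26821315 -0.96168027  1.82395037  0.23907767  1.17194731
  0.85152924]
0.35 1 [-0.55674982  0.28903065  0.77877527] rel turn [-0.29135204 -0.67217068  1.32744691]
0.35 -1 [-0.55674982  0.28903065  0.77877527] rel turn [ 0.70604791 -0.30603611 -1.68203917]
0 1 [-0.55642801 -0.0555389   0.82903757] rel turn [-0.50986282 -0.37706568  1.23665706]
0 -1 [-0.55642801 -0.0555389   0.82903757] rel turn [ 0.40780634 -0.5514299  -1.80314912]
```

Run:
```python
from st import *
d=load("side3");Q=cloud(d)
m=(np.linalg.norm(Q[...,:2]-o["position"][:2],axis=2)<.2)&(Q[...,2]>.2)
L=(Q[m]-T[:3,3])@T[:3,:3]
for a in np.arange(-.17,.04,.015):
    k=(L[:,2]>a)&(L[:,2]<a+.015)
    if k.any(): q=L[k];print(round(a,3),k.sum(),"x",np.round(np.percentile(q[:,0],[2,98]),3),"y",np.round(np.percentile(q[:,1],[2,98]),3))
```

```text
-0.17 287 x [-0.034  0.034] y [-0.007  0.039]
-0.155 210 x [-0.033  0.036] y [-0.043  0.039]
-0.14 150 x [-0.028  0.035] y [-0.023  0.02 ]
-0.125 201 x [-0.022  0.026] y [-0.03   0.019]
-0.11 210 x [-0.022  0.025] y [-0.045  0.02 ]
-0.095 938 x [-0.034  0.035] y [-0.086  0.098]
-0.08 454 x [-0.033  0.036] y [-0.081  0.096]
-0.065 403 x [-0.036  0.036] y [-0.079  0.09 ]
-0.05 55 x [-0.034  0.033] y [-0.08   0.089]
-0.02 48 x [-0.012  0.01 ] y [0.034 0.045]
-0.005 91 x [-0.011  0.011] y [-0.034  0.043]
0.01 27 x [-0.009  0.01 ] y [-0.036  0.034]
```

```bash
cat > tog.py <<'E'
from st import *
psi=np.radians(5.7);e1=np.array([np.cos(psi),np.sin(psi),0]);e2=np.array([-np.sin(psi),np.cos(psi),0]);th=np.radians(34);ez=np.array([0,0,1.])
n=-np.sin(th)*e1+np.cos(th)*ez;ux=np.cos(th)*e1+np.sin(th)*ez
head=np.array([.636,-.169,.1235]);ax0=np.cos(.35)*n+np.sin(.35)*e2;piv=head-.052*ax0
def pose(q,out): # tool on toggle axis at swing q, 'out' m outward of head point (bat in)
    a=.35-q;ax=np.cos(a)*n+np.sin(a)*e2;y=np.cos(a)*e2-np.sin(a)*n
    return mat(piv+(.052+out)*ax,R.from_matrix(np.c_[np.cross(y,-ax),y,-ax]))
def show():
    L=(T[:3,3]-piv);print(o["clock"],"pos",o["position"],"ux %.4f e2 %.4f n %.4f r %.4f"%(L@ux,L@e2,L@n,np.hypot(L@e2,L@n)),"swing",.35-np.arctan2(L@e2,L@n),"tool swing",.35-np.arctan2(-T[:3,2]@e2,-T[:3,2]@n),"F",np.round(o["force"],1),"w",o["width"]*.0918,"gf",o["gripper_force"])
E
python3 - <<'E'
from tog import *
show();P=pose(0,.094);print(P[:3,3],"x12",row(T,P,12));print("in x5",row(P,pose(0,.004),5))
E
```

```text
9.15 pos [0.45909637 0.07738564 0.28867769] ux -0.0333 e2 0.2806 n 0.2705 r 0.3898 swing -0.45359974311585405 tool swing 0.34904195921587694 F [ 0.   0.2 -1.2] w 0.04517935672753992 gf 0.0
[ 0.58366552 -0.14183112  0.19670488] x12 [-0.0097, -0.0159, 0.0132, 0.0208, -0.0526, -0.0149]
in x5 [-0.0, -0.0, 0.018, 0.0, 0.0, -0.0]
```

Emit:
arm_command:
  targets:
    - [[-0.0097,-0.0159,0.0132,0.0208,-0.0526,-0.0149],[-0.0097,-0.0159,0.0132,0.0208,-0.0526,-0.0149],[-0.0097,-0.0159,0.0132,0.0208,-0.0526,-0.0149],[-0.0097,-0.0159,0.0132,0.0208,-0.0526,-0.0149],[-0.0097,-0.0159,0.0132,0.0208,-0.0526,-0.0149],[-0.0097,-0.0159,0.0132,0.0208,-0.0526,-0.0149],[-0.0097,-0.0159,0.0132,0.0208,-0.0526,-0.0149],[-0.0097,-0.0159,0.0132,0.0208,-0.0526,-0.0149],[-0.0097,-0.0159,0.0132,0.0208,-0.0526,-0.0149],[-0.0097,-0.0159,0.0132,0.0208,-0.0526,-0.0149]]
  jaw: 0.036

```text
clock: 10.4
position: [0.5565, -0.1055, 0.1987]
ee_rot: [0.052, 2.619, -0.347]
force: [1.2, -0.2, 0.2]
width: 0.39
gripper_force: 0.0
```

Emit:
arm_command:
  targets:
    - [[-0.0097,-0.0159,0.0132,0.0208,-0.0526,-0.0149],[-0.0097,-0.0159,0.0132,0.0208,-0.0526,-0.0149],[0,0,0,0,0,0],[0,0,0,0,0,0]]

```text
clock: 10.9
position: [0.5834, -0.1409, 0.1956]
ee_rot: [0.01, 2.512, -0.402]
force: [-0.0, 0.4, 0.4]
width: 0.393
gripper_force: 0.0
```

Run:
```python
from tog import *
show();print("in x6",row(T,pose(0,.004),6))
a=arm.get_image("side");np.savez("pics/side4.npz",**a)
b=arm.get_image("top");np.savez("pics/top4.npz",**b)
A=cv2.resize(a["pixels"][150:270,190:330],None,fx=2.85,fy=2.85,interpolation=cv2.INTER_CUBIC);B=cv2.resize(b["pixels"][130:250,265:405],None,fx=2.85,fy=2.85,interpolation=cv2.INTER_CUBIC)
cv2.imwrite("pics/pre.png",np.hstack([A,B])[:,:,::-1])
```

```text
10.9 pos [ 0.58339974 -0.14094014  0.19560519] ux -0.0008 e2 0.0510 n 0.1363 r 0.1456 swing -0.007808133757322866 tool swing 0.0021304683733435192 F [-0.   0.4  0.4] w 0.036083851318509726 gf 0.0
in x6 [-0.0001, -0.0002, 0.0149, 0.0004, -0.0004, -0.0]
```

View pics/pre.png

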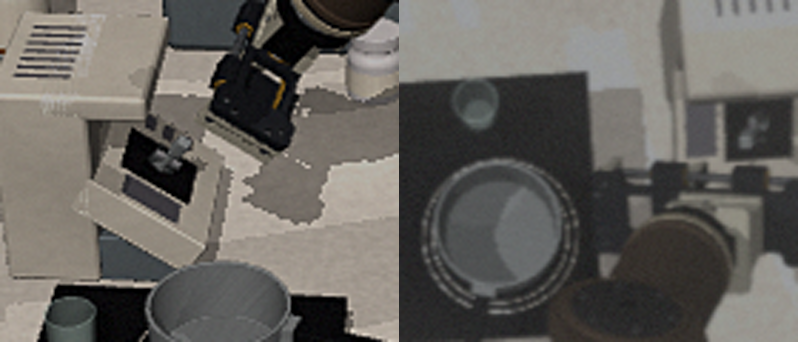

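The toggle head stands clear at (183,145) in the left crop, with the gripper lined up outside it. The pan looks centred, with its rings visible all round. I'm measuring the pan unoccluded and moving in.

Run:
```python
from h import *
for n in("top4","side4"):
    d=load(n);Q=cloud(d);m=(abs(Q[...,2]-.12)<.005)&(np.linalg.norm(Q[...,:2]-[.555,.0615],axis=2)<.075);p=Q[m]
    for _ in range(4):
        A=np.c_[2*p[:,:2],np.ones(len(p))];q=np.linalg.lstsq(A,(p[:,:2]**2).sum(1),rcond=None)[0];rr=np.sqrt(q[2]+q[:2]@q[:2]);p=p[abs(np.linalg.norm(p[:,:2]-q[:2],axis=1)-rr)<.006]
    print(n,q[:2],rr,len(p))
```

```text
top4 [0.55467519 0.06057082] 0.05765255315783608 189
side4 [0.55588898 0.06359595] 0.057726402690402474 295
```

Emit:
arm_command:
  targets:
    - [[0,0,0.015,0,0,0],[0,0,0.015,0,0,0],[0,0,0.015,0,0,0],[0,0,0.015,0,0,0],[0,0,0.015,0,0,0],[0,0,0.014,0,0,0],[0,0,0,0,0,0],[0,0,0,0,0,0]]

```text
clock: 12.0
position: [0.6336, -0.1671, 0.1277]
ee_rot: [0.011, 2.509, -0.403]
force: [0.1, 0.2, -0.5]
width: 0.397
gripper_force: 0.0
```

Run:
```python
from tog import *
show()
a=arm.get_image("side")
cv2.imwrite("pics/in.png",cv2.resize(a["pixels"][170:250,200:310,::-1],None,fx=6,fy=6,interpolation=cv2.INTER_CUBIC))
```

```text
12.0 pos [ 0.63361822 -0.16707692  0.12765215] ux 0.0005 e2 0.0200 n 0.0535 r 0.0571 swing -0.007381377446377901 tool swing 0.0008652440918973658 F [ 0.1  0.2 -0.5] w 0.03640479441239215 gf 0.0
```

View pics/in.png

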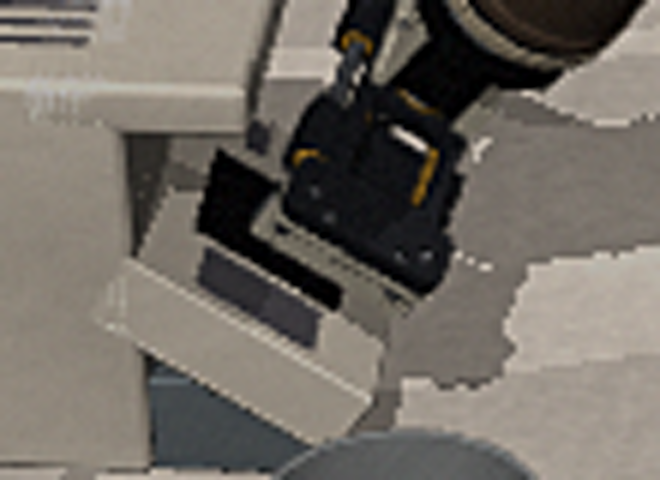

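The fingers flank the toggle with no contact force. The pan centre is within about 1 mm of the mark. I'm closing the fingers.

Emit:
arm_command:
  targets:
    - [[0,0,0,0,0,0],[0,0,0,0,0,0],[0,0,0,0,0,0],[0,0,0,0,0,0]]
  jaw: 0.0
  newtons: 35

```text
clock: 12.55
position: [0.6338, -0.1674, 0.1274]
ee_rot: [0.011, 2.508, -0.404]
force: [-1.6, 0.9, 2.5]
width: 0.128
gripper_force: 35.0
```

```bash
python3 -c "
from tog import *
show()"
```

```text
12.55 pos [ 0.63376307 -0.16743508  0.12740882] ux 0.0005 e2 0.0196 n 0.0532 r 0.0567 swing -0.0028779182760884647 tool swing 0.00047756657794661983 F [-1.6  0.9  2.5] w 0.011762512696139014 gf 35.000925064086914
```

Emit:
arm_command:
  targets:
    - [[0,0,-0.004,0,0,0],[0,0,-0.004,0,0,0],[0,0,-0.004,0,0,0],[0,0,0,0,0,0],[0,0,0,0,0,0]]

```text
clock: 13.18
position: [0.627, -0.1641, 0.1366]
ee_rot: [0.011, 2.509, -0.404]
force: [3.8, -1.6, -4.8]
width: 0.125
gripper_force: 35.0
```

```bash
python3 -c "
from tog import *
show();print(o['force']@ax0)"
```

```text
13.175 pos [ 0.62698848 -0.16410138  0.13664539] ux 0.0003 e2 0.0236 n 0.0645 r 0.0687 swing -0.0008247893555589636 tool swing 0.0004393231449802415 F [ 3.8 -1.6 -4.8] w 0.011478325392036215 gf 34.99636352062225
-6.349277704286931
```

```bash
python3 -c "
from tog import *
print(row(pose(0,.0165),pose(.72,.0165),9))"
```

```text
[0.0, -0.0055, 0.0002, -0.08, -0.0, 0.0]
```

Emit:
arm_command:
  targets:
    - [[0,-0.0055,0.0002,-0.08,0,0],[0,-0.0055,0.0002,-0.08,0,0],[0,-0.0055,0.0002,-0.08,0,0],[0,-0.0055,0.0002,-0.08,0,0],[0,-0.0055,0.0002,-0.08,0,0],[0,-0.0055,0.0002,-0.08,0,0],[0,-0.0055,0.0002,-0.08,0,0],[0,-0.0055,0.0002,-0.08,0,0],[0,-0.0055,0.0002,-0.08,0,0],[0,0,0,0,0,0]]

```text
clock: 14.42
position: [0.6322, -0.2103, 0.134]
ee_rot: [-0.232, 2.532, 0.411]
force: [10.8, 1.1, 0.8]
width: 0.128
gripper_force: 35.0
```

Emit:
arm_command:
  targets:
    - [[0,0,0,0,0,0],[0,0,0,0,0,0]]

```text
clock: 14.68
position: [0.6321, -0.21, 0.1343]
ee_rot: [-0.236, 2.534, 0.405]
force: [11.5, 0.4, -0.2]
width: 0.126
gripper_force: 35.0
```

```bash
python3 -c "
from tog import *
show();print(o['joints'],o['ft_torque'])"
```

```text
14.675 pos [ 0.63206888 -0.20995499  0.13430236] ux -0.0006 e2 -0.0225 n 0.0623 r 0.0662 swing 0.6972037894980708 tool swing 0.6367353276684513 F [11.5  0.4 -0.2] w 0.011610130947826388 gf 35.00661849975586
[ 1.29072905  0.9356975  -1.24798403  1.85070953  0.68268295  0.54178346
  1.64628484] [-0.36637368 -1.65631523 -0.93446113]
```

```bash
python3 -c "
from tog import *
P=pose(.70,.0145);print('rot err (tool axes)',(R.from_matrix(T[:3,:3]).inv()*R.from_matrix(P[:3,:3])).as_rotvec());print('F tool',T[:3,:3].T@o['force'],'M tool',T[:3,:3].T@o['ft_torque'])
print('pos err tool',T[:3,:3].T@(P[:3,3]-T[:3,3]))"
```

```text
rot err (tool axes) [-0.06327439 -0.00669985 -0.00315803]
F tool [-9.42592407 -2.56837876  6.02652464] M tool [ 0.95616048 -1.68418662  0.00999821]
pos err tool [-0.00057329 -0.00020106 -0.0002757 ]
```

Emit:
arm_command:
  targets:
    - [[-0.003,0,0.003,0,0,0],[-0.001,0,0.003,0,0,0],[0,0,0.003,0,0,0],[0,0,0.002,0,0,0],[0,0,0,0,0,0]]

```text
clock: 15.3
position: [0.638, -0.2077, 0.1278]
ee_rot: [-0.235, 2.539, 0.402]
force: [-24.4, -13.1, 31.7]
width: 0.127
gripper_force: 35.2
```

```bash
python3 -c "
from tog import *
show();print('F tool',T[:3,:3].T@o['force'],'M tool',T[:3,:3].T@o['ft_torque'],o['joints'])"
```

```text
15.3 pos [ 0.63802465 -0.2077281   0.12783521] ux 0.0009 e2 -0.0209 n 0.0535 r 0.0574 swing 0.7227545099791572 tool swing 0.6338582636159191 F [-24.4 -13.1  31.7] w 0.011622803443367444 gf 35.16741693019867
F tool [  3.95694924   1.13241099 -41.9383404 ] M tool [-0.21623951  1.34503976 -0.02566603] [ 1.26846303  0.93780882 -1.22979888  1.84456932  0.69131405  0.53403773
  1.63450344]
```

Emit:
arm_command:
  targets:
    - [[0,0,-0.002,0,0,0],[0,0,0,0,0,0]]

```text
clock: 15.55
position: [0.6374, -0.2075, 0.1281]
ee_rot: [-0.235, 2.539, 0.404]
force: [-8.1, -7.1, 13.4]
width: 0.133
gripper_force: 35.0
```

```bash
python3 -c "
from tog import *
show();print('F tool',T[:3,:3].T@o['force'],'M tool',T[:3,:3].T@o['ft_torque'])"
```

```text
15.55 pos [ 0.63743964 -0.20747598  0.12807653] ux 0.0006 e2 -0.0206 n 0.0540 r 0.0578 swing 0.7145489130552896 tool swing 0.6356771651984743 F [-8.1 -7.1 13.4] w 0.012252213369666453 gf 35.0079470872879
F tool [ -0.05873532  -1.50255449 -17.14970125] M tool [ 0.63748849  0.36039777 -0.00799077]
```

Stiffness is about 12 N/mm, so the toggle is seated. I'm easing off 1.5 mm, opening gently and backing straight out.

Emit:
arm_command:
  targets:
    - [[0,0,-0.0015,0,0,0],[0,0,0,0,0,0]]

```text
clock: 15.8
position: [0.6369, -0.2075, 0.1285]
ee_rot: [-0.236, 2.539, 0.405]
force: [2.6, -4.1, 1.8]
width: 0.128
gripper_force: 35.0
```

Emit:
arm_command:
  targets:
    - [[0,0,0,0,0,0],[0,0,0,0,0,0],[0,0,0,0,0,0],[0,0,-0.01,0,0,0],[0,0,-0.02,0,0,0],[0,0,-0.03,0,0,0],[0,0,-0.03,0,0,0],[0,0,-0.03,0,0,0],[0,0,0,0,0,0]]
  jaw: 0.036

```text
clock: 16.92
position: [0.5769, -0.2482, 0.2264]
ee_rot: [-0.235, 2.539, 0.403]
force: [0.2, -0.7, -0.7]
width: 0.393
gripper_force: 0.0
```

Run:
```python
from tog import *
show();print(o["joints"])
a=arm.get_image("side");np.savez("pics/side5.npz",**a)
b=arm.get_image("top");np.savez("pics/top5.npz",**b)
A=cv2.resize(a["pixels"][160:260,190:300],None,fx=3.6,fy=3.6,interpolation=cv2.INTER_CUBIC);B=cv2.resize(b["pixels"][135:235,330:440],None,fx=3.6,fy=3.6,interpolation=cv2.INTER_CUBIC)
cv2.imwrite("pics/fin.png",np.hstack([A,B])[:,:,::-1])
```

```text
16.925 pos [ 0.57689932 -0.2482286   0.22636952] ux 0.0022 e2 -0.0551 n 0.1714 r 0.1801 swing 0.6612014438858769 tool swing 0.6346735978565621 F [ 0.2 -0.7 -0.7] w 0.03608302041917415 gf 0.0
[ 1.44268325  0.74176474 -1.25435589  1.81740993  0.2655458   0.66718089
  2.00825049]
```

View pics/fin.png

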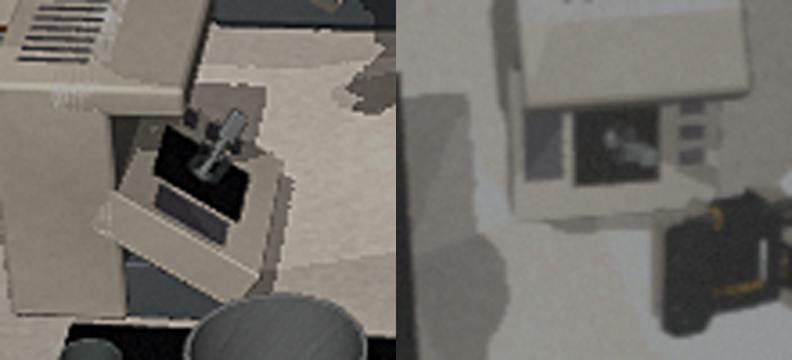

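The toggle now leans to the unit's right, with its head at (232,125) in the side crop and (643,157) in the top crop. I'm checking the angle and seating numerically.

Run:
```python
from tog import *
for ts,tp,sp in(("0",(386.2,179.5),(255.8,199.8)),("5",(330+247/3.6,135+157/3.6),(190+233/3.6,160+122/3.6))):
    h,e=tri(load("top"+ts),tp,load("side"+ts),sp);L=h-piv;print(ts,h,e,"ux %.4f e2 %.4f n %.4f"%(L@ux,L@e2,L@n),.35-np.arctan2(L@e2,L@n))
    for nm in("top","side"):
        C=cloud(load(nm+ts));D=C-piv;k=(abs(D@ux)<.015)&(D@n>.032)&(D@n<.075)&(abs(D@e2)<.04);q=D[k];a=.35-np.arctan2(q@e2,q@n)
        print(nm,k.sum(),"swing med",np.median(a),"r max",np.round(np.percentile(np.hypot(q@e2,q@n),[50,90,98]),4),"e2 med",np.median(q@e2))
```

```text
0 [ 0.63513621 -0.16811896  0.12357033] 0.0030141652393902846 ux -0.0006 e2 0.0188 n 0.0493 -0.01394297497511926
top 35 swing med 0.02405317832098869 r max [0.0503 0.0534 0.0555] e2 med 0.016408741327502727
side 38 swing med -0.09137188814588285 r max [0.0498 0.054  0.0585] e2 med 0.019898045705896265
5 [ 0.64255654 -0.201395    0.12008709] 0.003609050889376083 ux 0.0008 e2 -0.0151 n 0.0442 0.6785076410152611
top 41 swing med 0.6693831577047853 r max [0.0503 0.0557 0.0565] e2 med -0.015554788959617757
side 45 swing med 0.6500355853402023 r max [0.0454 0.0535 0.0558] e2 med -0.013362964459345554
```

```bash
python3 -c "
from cell import arm
print(arm.sign_off())"
```

```text
the job is handed in; nothing more can be done
None
```

The job is handed in at about 17 s on the clock: the pan stands within about 1 mm of the double circle's centre, the toggle is flipped to its other side and back in its lock, and the gripper is open and clear of everything.

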